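Rinse the stage brush and put it away in its case

TASK

The stage-cleaning brush is finished with. Take it from its rest, dip its bristle end well down into the steel rinse pot, close to the bottom, and lift it clear again; then slide it bristles first into its square case, fully home, and let go. Leave the pot standing where it is and do not disturb the other things on the bench.

Things in the scene. Friction and masses are not known exactly. Their poses are not given: they have to be found in the camera images.
- brush: Loose rigid brush, 200 mm, about 60 g, level on the rest, bristles roughly towards the robot, axis 45 mm up. Square wooden handle 18 x 18 mm (x -40 to +100 mm), steel ferrule 16 mm dia. (x -65 to -40), stiff black bristle end 14 mm dia. (x -100 to -65). Origin on its axis at mid length, near the balance point; x runs from bristles to butt, z up.
- brush_tip (a point): Centre of the bristle end's flat face, 100 mm from the brush's origin along its -x axis; axes as the brush's.
- rest: Fixed dark steel rest, foot plate 160 x 44 x 6 mm. Two posts 10 mm thick, 30 mm wide, at x = -30 and +90 mm, carry the handle 36 mm above the table between lips 6 mm high, 22 mm apart; between the posts the handle is free on both sides. Origin on the table under the brush's origin (within 6 mm), x from bristles to butt.
- pot: Loose open steel pot, round, 100 mm in outer diameter, 42 mm high, wall 3 mm, floor 4 mm thick, 0.35 kg, standing on the table. Inside clear diameter 94 mm at the rim. Origin at the centre of its underside, z up.
- pot_rim (a point): Centre of the pot's mouth, level with the rim, 42 mm above the table.
- case: Fixed aluminium case: level square sleeve on a plinth, mouth facing away from the robot, 31 mm wide, top 57 mm high, 8 mm slot along the roof. Bore 23 x 23 mm, 110 mm deep, closed end, floor 30 mm above the table. Flared lip 10 mm long, 36 mm wide, guides the brush in. Foot 75 mm wide, 6 mm high. Home, 90 mm of handle stands out. Origin on the table under the mouth; x points out of the mouth.
- case_mouth (a point): Centre of the bore at the mouth (where the flare begins), 41.5 mm above the table; axes as the case's: x points out of the mouth, so the bore runs to -x.
- case_end (a point): Centre of the bore's closed end, 110 mm from the mouth along the case's -x; axes as the case's.
- jar: Bystander: loose closed glass jar, 52 mm in diameter, 75 mm high, origin under its centre.
- gauge_block: Bystander: loose upright steel block 35 x 50 x 70 mm, origin under its centre.
- vee_block: Bystander: loose dark steel grooved block 70 x 60 x 50 mm, origin under its centre.
Things that resemble listed ones, but are neither listed nor needed, are in the scene too. Of the things shaped like the brush, the wooden one is meant.

How it is judged:
On the way, in this order (a step that is already met when the one before it is completed fails the run):
1. with the brush held in the fingers, its bristle tip is inside the pot, less than 28 mm above the pot's underside (14 mm or more below the rim), for 0.2 s (z of brush_tip in the frame of pot between 0 and 0.028 m and horizontal distance between brush_tip and pot_rim below 0.047 m and contact force between the fingers and brush above 0.5 N), for 0.2 s.
2. with the brush still held, its tip is lifted clear, 15 mm or more above the pot's rim (z of brush_tip in the frame of pot_rim above 0.015 m and contact force between the fingers and brush above 0.5 N), for 0.1 s.
At the end, for the whole second after the job is handed in: The brush lies at rest inside the case, bristles first, its tip within 8 mm of the closed end and within 10 mm of the bore's centre line sideways and in height, in line with the bore within 0.15 rad; the pot stands upright within 20 mm of where it was and at rest (x of brush_tip in the frame of case_end between -0.005 and 0.008 m and y of brush_tip in the frame of case_end between -0.01 and 0.01 m and z of brush_tip in the frame of case_end between -0.01 and 0.01 m and angle between the x axis of brush and the x axis of case_end, either way round below 0.15 rad and linear speed of each of brush, pot below 0.02 m/s and angular speed of brush below 0.2 rad/s and distance of pot from where it was at the start of the episode below 0.02 m and angle between pot's own z axis and vertical below 0.1 rad); the robot touches nothing.
It fails at once if the pot is pushed more than 20 mm from its place or tilted more than 0.3 rad (distance of pot from where it was at the start of the episode above 0.02 m or angle between pot's own z axis and vertical above 0.3 rad).
It fails at once if a bystander is moved more than 20 mm (distance of any of jar, gauge_block, vee_block from where it was at the start of the episode above 0.02 m).
It also fails if it takes over 64 s, if anything falls off the work surface, if the arm or the gripper's body presses on something with over 40 N, if the wrist force passes 120 N, or if a joint passes its speed limit or range.

ROBOT

A 6-joint arm with a two-finger parallel gripper is mounted at the origin on the work surface. World frame = base frame: x ahead of the robot, y to its left, z up, the work surface at z = 0. Lengths are in m, angles in rad, forces in N, time in s.
With the tool pointing down it reaches from about 0.35 to 0.975 m from the base axis. Payload 4.9 kg.
Tool frame: the origin (TCP) lies at the very end of the fingers, on their centre line; the grasp point (between the pads) lies 19 mm behind it; z points along the fingers, y is the direction in which the jaws open and shut (so a half turn about z gives the same grasp; the last joint's range is limited). The gripper opens to 85 mm and grips with 20 to 120 N. Pads are 22 mm wide; open, the fingers measure 114 mm over their backs; the gripper's body (76 mm by 85 mm) begins 54 mm behind the grasp point. The pads swing forward as they close: fully open they stand 13 mm farther back than shut.
Start: joints at [-1.278, 0.053, 1.613, -0, 1.476, -0.119], TCP at [0.25, -0.573, 0.231] pointing down, gripper open.
Joint ranges: [-3.01, 3.01], [-1.01, 2.22], [0.06, 2.58], [-1.02, 4.17], [0.09, 2.62], [-3.14, 3.14]. Speed limits (rad/s): [2.57, 2.57, 3.14, 3.14, 3.14, 3.14].

INTERFACE

Orientations are given as a unit quaternion [w, x, y, z].
In Python, from plant import state, eyes, job_done gives the robot as it stands.
- The arm moves only by the tool apply_moves, never from a script. Its argument "commands" is a list of rows, each an object with "linear": the shift along the tool's x, y, z in m, a list of three; "delta_rot": the turn, a rotation vector about the tool's x, y, z in degrees, a list of three; "fingers": the closure in counts, from 0 (fully open) to 255 (shut). In form: [{"linear": [x, y, z], "delta_rot": [wx, wy, wz], "fingers": fingers}, ...]. A call has exactly 8 rows; each row is the pose to reach, as a shift and turn from the pose commanded when the call began, along the tool's axes at that moment; what a row does not reach only later rows make up. A row lasts 1/10 s, in which the tool goes at most 50 mm and 8.59 degrees, less where a joint would pass 70% of its speed; a pose out of reach is approached as far as the arm can. A call with a gripper value outside its range is refused whole. The fingers move at their own pace and stop on an object; the grip force is fixed at half the most. Time passes only in rows, so rows that repeat a pose let the fingers close, or fill a call up. It gives the time, the measured TCP pose, the force and the opening at its end, in the units of the state.
- state(): the state, without advancing time (a new reading comes with each control period).
- eyes.grab_frame(name): name is "side" or "top"; returns the picture (400x640x3 uint8, red, green, blue); there is no depth.
- eyes.camera_params(name): a dict with "fx", "fy", "cx", "cy" (pixels), "position" and "rotation" of the camera in the world. Camera axes: x right, y down, z forward; pixel columns grow to the right and rows downward; lengths in m; the calibration is good to about 2 mm. A picture is of the moment at which its call begins. camera_params takes no time and is no camera call.
- job_done(): hands the job in, once; it reports no verdict.
The state is a dict: "time": time; "joint_pos": joint angles; "joint_vel": joint speeds; "joint_efforts": joint torques, N m; "tool_pos": TCP position; "tool_rot": TCP orientation; "contact_force": force on the tool from outside, world axes, zero at the start; "ft_torque": the same for the moment, N m; "gripper_width": opening from 0.0 (shut) to 1.0 (fully open).
Only numpy, scipy, OpenCV 4.12 (cv2) and the standard library are available. Lean on these libraries where they do the work, as an engineer would, in place of code of your own. Each camera call takes 0.05 s, during which the arm holds its last target.

## Working session

There is one attempt and no reset: what is moved stays moved. The work goes in short steps, Python scripts to look and compute and a tool call to move; the robot and the scene stay as the last step left them, time stands still between calls to the robot, and variables do not carry over. Pictures are saved under pics/ and viewed, and the job is handed in when it is done.

Besides the shell and the picture viewer there is one more tool, called after "Call:" by a JSON object that holds its "op" and its "data". apply_moves: Moves the arm, as the interface text tells. Its arguments: {"type":"object","properties":{"commands":{"type":"array","items":{"type":"object","properties":{"linear":{"type":"array","items":{"type":"number"}},"delta_rot":{"type":"array","items":{"type":"number"}},"fingers":{"type":"number"}}}}},"required":["commands"]}

```bash
mkdir -p pics; ls
python3 - <<'E'
from plant import state, eyes
import cv2
print(state())
for n in("side","top"):
    print(n,eyes.camera_params(n))
    cv2.imwrite(f"pics/{n}0.png",eyes.grab_frame(n)[:,:,::-1])
E
```

```text
pics
{'time': 0.0, 'joint_pos': array([-1.27798707e+00,  5.33662269e-02,  1.61428873e+00,  1.41338356e-05,
        1.47603645e+00, -1.18995167e-01]), 'joint_vel': array([-5.99270892e-05, -6.62500269e-04,  1.94311143e-03, -8.61312353e-04,
       -1.13469760e-03, -9.46091940e-04]), 'joint_efforts': array([-8.26637206e-04, -3.93675971e+01, -3.70178890e+01, -1.89704037e-04,
        6.92932677e-03,  3.01460030e-07]), 'tool_pos': array([ 0.24998822, -0.57213912,  0.23006038]), 'tool_rot': array([-1.04602311e-03,  9.78876524e-01,  2.04449625e-01, -8.40751835e-05]), 'contact_force': array([ 0.21455873, -0.61408885,  0.15062974]), 'ft_torque': array([ 0.00936479,  0.05354259, -0.00739391]), 'gripper_width': 0.9982924764906244}
side {'fx': 508.31263387055543, 'fy': 508.31263387055543, 'cx': 323.67975867783383, 'cy': 212.50158336635667, 'position': array([ 0.3762756 , -1.01422083,  1.24335177]), 'rotation': array([-0.34756039,  0.9348604 , -0.0667085 ,  0.02806756])}
top {'fx': 464.1783455378137, 'fy': 464.1783455378137, 'cx': 318.98726483783184, 'cy': 191.53164471850704, 'position': array([0.4002931 , 0.00837991, 1.18982864]), 'rotation': array([ 0.03980872, -0.70128792,  0.71026643, -0.0461748 ])}
```

View pics/side0.png

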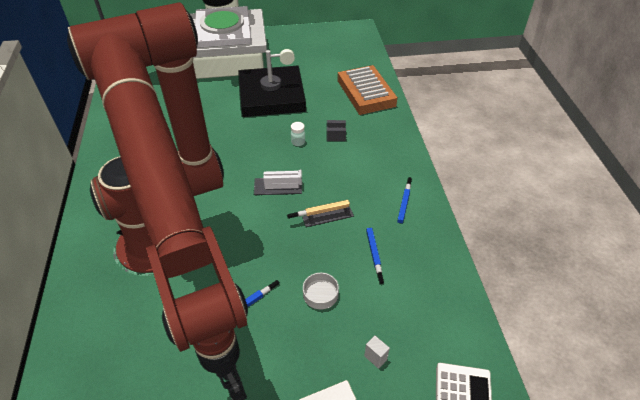

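View pics/top0.png

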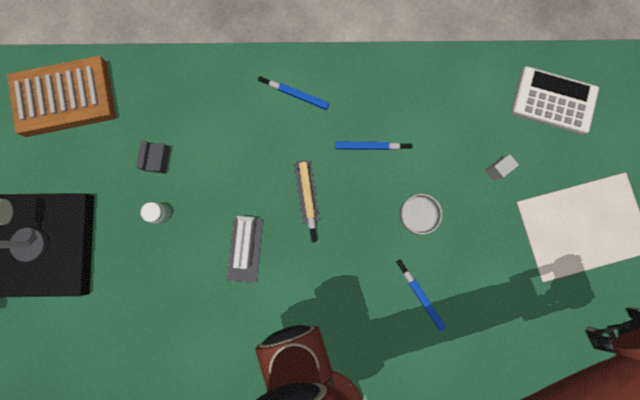

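The wooden brush on the rest is at top (306,195), with its black bristles at (313,237). The look-alikes are blue-handled brushes at top (295,93), (372,146) and (420,295). The pot is at (421,214), the case at (243,245), the jar at (153,212), the vee block at (152,157) and the gauge block at (502,167). The description says wooden, so I choose (306,195) and will check it in a crop.

```bash
cat > h.py <<'E'
import numpy as np, cv2
from scipy.spatial.transform import Rotation as R
from plant import state, eyes
def cam(n):
    p=eyes.camera_params(n); q=p["rotation"]
    return p, R.from_quat([q[1],q[2],q[3],q[0]]).as_matrix(), np.array(p["position"])
def ray(n,u,v):
    p,M,o=cam(n); d=M@np.array([(u-p["cx"])/p["fx"],(v-p["cy"])/p["fy"],1]); return o,d
def onz(n,u,v,z):
    o,d=ray(n,u,v); return o+d*(z-o[2])/d[2]
def proj(n,P):
    p,M,o=cam(n); c=M.T@(np.array(P)-o); return np.array([p["fx"]*c[0]/c[2]+p["cx"],p["fy"]*c[1]/c[2]+p["cy"]])
def tri(a,b):
    (o1,d1),(o2,d2)=ray("side",*a),ray("top",*b)
    s=np.linalg.lstsq(np.c_[d1,-d2],o2-o1,rcond=None)[0]
    A,B=o1+d1*s[0],o2+d2*s[1]; return (A+B)/2,np.linalg.norm(A-B)
def crop(src,n,x0,y0,x1,y1,k,out):
    im=cv2.imread(src)[y0:y1,x0:x1]; cv2.imwrite(out,cv2.resize(im,None,fx=k,fy=k,interpolation=cv2.INTER_CUBIC))
E
python3 - <<'E'
from h import *
crop("pics/top0.png",0,220,150,340,290,5,"pics/ct.png") if 0 else None
crop("pics/top0.png",0,220,150,340,290,4,"pics/ct.png")
crop("pics/side0.png",0,245,160,365,230,6,"pics/cs.png")
im=cv2.imread("pics/top0.png");hsv=cv2.cvtColor(im,cv2.COLOR_BGR2HSV)
m=cv2.inRange(hsv,(10,70,120),(35,255,255))
for c in cv2.findContours(m,0,1)[0]:
    if cv2.contourArea(c)>80: print("wood top",cv2.minAreaRect(c),cv2.contourArea(c))
m=cv2.inRange(cv2.cvtColor(cv2.imread("pics/side0.png"),cv2.COLOR_BGR2HSV),(10,70,120),(35,255,255))
for c in cv2.findContours(m,0,1)[0]:
    if cv2.contourArea(c)>80: print("wood side",cv2.minAreaRect(c),cv2.contourArea(c))
for u,v,z in[(421,214,.042)]: print(onz("top",u,v,z))
E
```

```text
wood top ((306.1900634765625, 189.3300018310547), (56.709964752197266, 8.202438354492188), 81.8698959350586) 400.5
wood top ((57.42308044433594, 94.11538696289062), (60.01153564453125, 98.05806732177734), 78.69007110595703) 5580.5
wood side ((327.376708984375, 207.2891387939453), (7.622387886047363, 44.49826431274414), 78.11134338378906) 282.5
wood side ((367.13470458984375, 84.91191864013672), (53.501670837402344, 36.182838439941406), 56.82148742675781) 556.0
[ 0.48133229 -0.25526149  0.042     ]
```

View pics/ct.png

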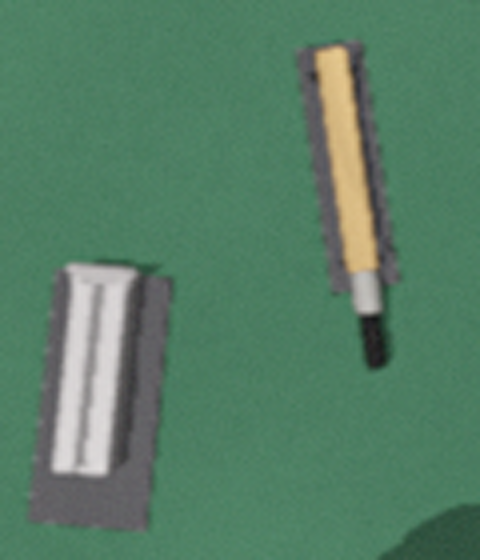

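View pics/cs.png

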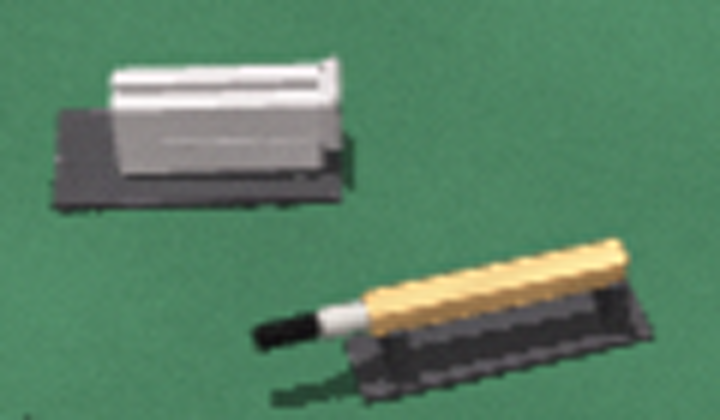

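Run:
```python
from h import *
top=cv2.imread("pics/top0.png");hsv=cv2.cvtColor(top,cv2.COLOR_BGR2HSV)
f=lambda p:(np.array(p)+.5)/4-.5+np.array([220,150])
for nm,p,z in [("butt",(331,49),.054),("hfront",(361,271),.054),("ferr",(367,285),.053),("tip",(376,367),.045),
  ("flareL",(66,266),.0595),("flareR",(137,271),.0595),("roofbackL",(54,472),.057),("roofbackR",(107,475),.057),("slot f",(100,284),.057),("slot b",(83,471),.057),
  ("footFR",(172,279),.006),("footBL",(31,521),.006),("footBR",(147,529),.006)]:
    print(nm,f(p).round(1),onz("top",*f(p),z).round(4))
# wood axis
m=cv2.inRange(hsv,(10,70,120),(35,255,255));m[:, :280]=0;m[:,340:]=0
ys,xs=np.nonzero(m);P=np.array([onz("top",x,y,.054)[:2] for x,y in zip(xs,ys)])
c=P.mean(0);w,V=np.linalg.eigh(np.cov(P.T));print("wood c",c,"axis",V[:,1],np.degrees(np.arctan2(V[1,1],V[0,1])), np.ptp(P@V[:,1]),np.ptp(P@V[:,0]))
# case bright
m=cv2.inRange(hsv,(0,0,195),(180,40,255));m[:,:220]=0;m[:,275:]=0;m[:205]=0;m[275:]=0
ys,xs=np.nonzero(m);P=np.array([onz("top",x,y,.057)[:2] for x,y in zip(xs,ys)])
c=P.mean(0);w,V=np.linalg.eigh(np.cov(P.T));print("case roof c",c,np.degrees(np.arctan2(V[1,1],V[0,1])), np.ptp(P@V[:,1]),np.ptp(P@V[:,0]),len(P))
# pot
m=cv2.inRange(hsv,(0,0,110),(180,60,255));m[:,:390]=0;m[:,450:]=0;m[:185]=0;m[245:]=0
c=max(cv2.findContours(m,0,1)[0],key=cv2.contourArea);e=cv2.fitEllipse(c);print("pot",e,onz("top",*e[0],.042),)
g=cv2.imread("pics/side0.png")
for n in ("top","side"):
  for q in (.0,.042):
    print(n,q,proj(n,(*onz("top",*e[0],.042)[:2],q)))
crop("pics/side0.png",0,270,255,370,335,8,"pics/cpot.png")
crop("pics/top0.png",0,380,175,460,255,7,"pics/cpt.png")
```

```text
butt [302.4 161.9] [0.6138 0.0375 0.054 ]
hfront [309.9 217.4] [0.4757 0.0204 0.054 ]
ferr [311.4 220.9] [0.4671 0.0168 0.053 ]
tip [313.6 241.4] [0.4172 0.0119 0.045 ]
flareL [236.1 216.1] [0.4806 0.1997 0.0595]
flareR [253.9 217.4] [0.477  0.1566 0.0595]
roofbackL [233.1 267.6] [0.3568 0.2063 0.057 ]
roofbackR [246.4 268.4] [0.3546 0.1745 0.057 ]
slot f [244.6 220.6] [0.4695 0.1794 0.057 ]
slot b [240.4 267.4] [0.3571 0.1889 0.057 ]
footFR [262.6 219.4] [0.4753 0.1413 0.006 ]
footBL [227.4 279.9] [0.3247 0.2294 0.006 ]
footBR [256.4 281.9] [0.3187 0.1567 0.006 ]
wood c [0.54523138 0.02871039] axis [-0.99101684 -0.13373714] -172.31439887862024 0.14103520846804607 0.020426924019004963
case roof c [0.4146236  0.18521714] 173.93910864880655 0.12059294150388528 0.03176410424209247 402
pot ((421.3307800292969, 213.7400360107422), (40.65089416503906, 41.3488883972168), 124.91150665283203) [ 0.48196768 -0.25610953  0.042     ]
top 0.0 [417.62176281 214.94783167]
top 0.042 [421.33078003 213.74003601]
side 0.0 [319.32164194 294.78633629]
side 0.042 [319.31587435 286.74227659]
```

View pics/cpot.png

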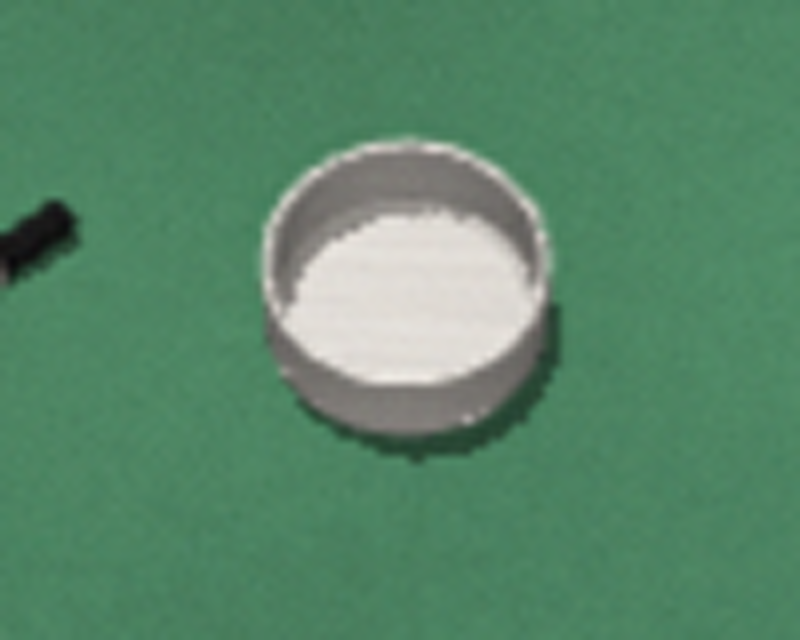

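View pics/cpt.png

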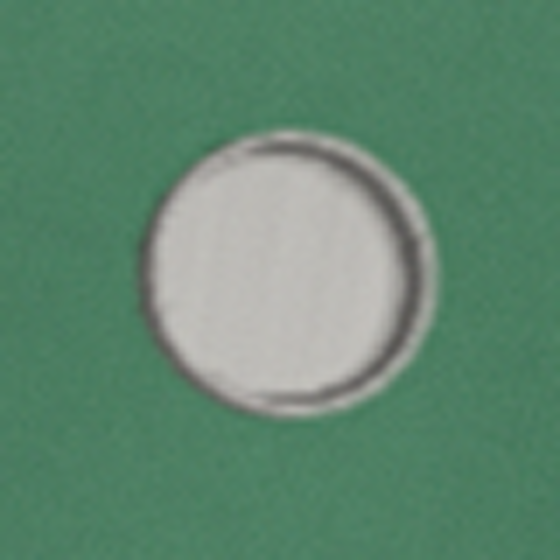

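```bash
cat >> h.py <<'E'
def yawax(a): a=np.radians(a); return np.array([np.cos(a),np.sin(a),0])
def go(P,yaw,pitch=0):
    """target TCP P, tool x at yaw deg, tilted 'pitch' deg (tip/-x end down). prints linear & delta_rot"""
    s=state(); q=s["tool_rot"]; R0=R.from_quat([q[1],q[2],q[3],q[0]])
    Rz=R.from_euler("z",yaw,degrees=True)*R.from_euler("y",-pitch,degrees=True)*R.from_euler("x",180,degrees=True)
    lin=R0.inv().apply(np.array(P)-s["tool_pos"]); rv=(R0.inv()*Rz).as_rotvec(degrees=True)
    print("t",s["time"],"tcp",s["tool_pos"].round(4),"F",s["contact_force"].round(1),"w",round(s["gripper_width"],3)); print("linear",lin.round(4),"rot",rv.round(2))
E
python3 - <<'E'
from h import *
im=cv2.imread("pics/side0.png"); t=cv2.imread("pics/top0.png")
k=6
o=np.array([.5155,.0247,0]);a=yawax(7.6);n=np.array([-a[1],a[0],0])
m=np.array([.4692,.1793,0]);c=yawax(-5.2);cn=np.array([-c[1],c[0],0])
pts=[o+a*.1+[0,0,.054],o-a*.04+[0,0,.054],o-a*.1+[0,0,.045]]
z=np.array([0,0,1.])
cp=[m+cn*s*.0155-c*d+z*.057 for s in(1,-1) for d in(0,.113)]+[m+cn*s*.0375+z*.006 for s in(1,-1)]+[m+c*.01+cn*s*.018+z*.0595 for s in (1,-1)]
for nme,img,(x0,y0,x1,y1) in(("side",im,(245,160,365,230)),("top",t,(220,150,340,290))):
    kk=6 if nme=="side" else 4
    big=cv2.resize(img[y0:y1,x0:x1],None,fx=kk,fy=kk,interpolation=cv2.INTER_CUBIC)
    for P in pts+cp:
        u=(proj(nme,P)-[x0,y0]+.5)*kk-.5
        cv2.drawMarker(big,tuple(int(v) for v in u.round()),(0,0,255),0,9,1)
    cv2.imwrite(f"pics/ov_{nme}.png",big)
go((.565,.0314,.15),7.6)
E
```

```text
t 0.1 tcp [ 0.25   -0.5722  0.2302] F [0.1 0.7 1. ] w 0.999
linear [ 0.5302 -0.4269  0.0811] rot [-0.11 -0.   15.99]
```

View pics/ov_side.png

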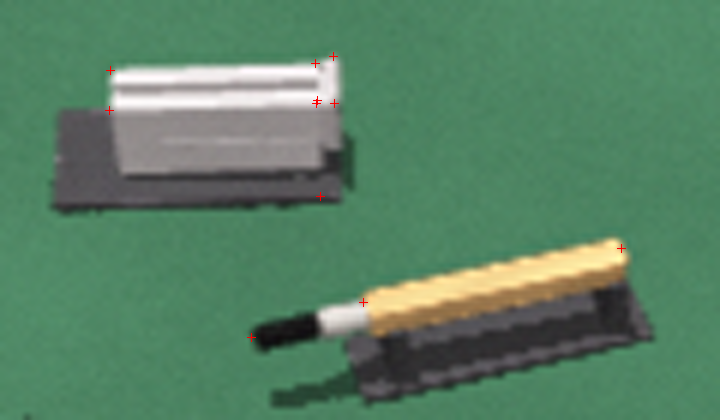

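View pics/ov_top.png

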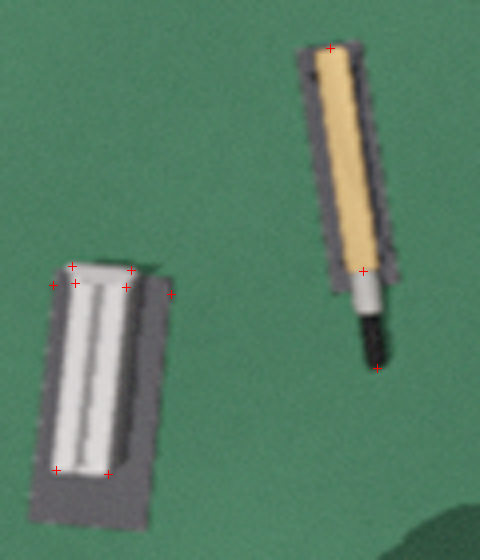

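The crop confirms the wooden brush, with its bristles toward the robot. The overlays fit both views within about 2 mm. Moving above it now.

Call:
{"op": "apply_moves", "data": {"commands": [{"linear":[0.03,-0.025,0.0],"delta_rot":[0,0,2],"fingers":0},{"linear":[0.065,-0.052,0.0],"delta_rot":[0,0,4],"fingers":0},{"linear":[0.1,-0.08,0.0],"delta_rot":[0,0,8],"fingers":0},{"linear":[0.135,-0.108,0.0],"delta_rot":[0,0,12],"fingers":0},{"linear":[0.17,-0.137,0.0],"delta_rot":[0,0,16],"fingers":0},{"linear":[0.205,-0.165,0.0],"delta_rot":[0,0,16],"fingers":0},{"linear":[0.24,-0.193,0.0],"delta_rot":[0,0,16],"fingers":0},{"linear":[0.275,-0.221,0.0],"delta_rot":[0,0,16],"fingers":0}]}}

```text
time: 0.9
tool_pos: [0.414, -0.2583, 0.2309]
tool_rot: [-0.0, 0.998, 0.066, -0.0]
contact_force: [1.5, -0.5, 0.9]
gripper_width: 0.999
```

Run:
```python
from h import *
go((.565,.0314,.15),7.6)
```

```text
t 0.9 tcp [ 0.414  -0.2583  0.2309] F [ 1.5 -0.5  0.9] w 0.999
linear [ 0.1879 -0.2672  0.0809] rot [-0.02  0.01 -0.03]
```

Call:
{"op": "apply_moves", "data": {"commands": [{"linear":[0.025,-0.035,0.01],"delta_rot":[0,0,0],"fingers":0},{"linear":[0.05,-0.07,0.02],"delta_rot":[0,0,0],"fingers":0},{"linear":[0.075,-0.105,0.035],"delta_rot":[0,0,0],"fingers":0},{"linear":[0.1,-0.14,0.05],"delta_rot":[0,0,0],"fingers":0},{"linear":[0.13,-0.18,0.06],"delta_rot":[0,0,0],"fingers":0},{"linear":[0.16,-0.22,0.07],"delta_rot":[0,0,0],"fingers":0},{"linear":[0.18,-0.25,0.08],"delta_rot":[0,0,0],"fingers":0},{"linear":[0.188,-0.267,0.081],"delta_rot":[0,0,0],"fingers":0}]}}

```text
time: 1.7
tool_pos: [0.5644, 0.0323, 0.1479]
tool_rot: [-0.001, 0.998, 0.068, -0.002]
contact_force: [0.0, -0.3, -0.3]
gripper_width: 1.001
```

Run:
```python
from h import *
go((.565,.0314,.026),7.6)
```

```text
t 1.7 tcp [0.5644 0.0323 0.1479] F [ 0.  -0.3 -0.3] w 1.001
linear [0.0009 0.0011 0.1219] rot [-0.07  0.19  0.15]
```

Call:
{"op": "apply_moves", "data": {"commands": [{"linear":[0.0,0.0,0.02],"delta_rot":[0,0,0],"fingers":0},{"linear":[0.0,0.0,0.04],"delta_rot":[0,0,0],"fingers":0},{"linear":[0.0,0.0,0.06],"delta_rot":[0,0,0],"fingers":0},{"linear":[0.0,0.0,0.08],"delta_rot":[0,0,0],"fingers":0},{"linear":[0.0,0.0,0.1],"delta_rot":[0,0,0],"fingers":0},{"linear":[0.0,0.0,0.115],"delta_rot":[0,0,0],"fingers":0},{"linear":[0.0,0.0,0.123],"delta_rot":[0,0,0],"fingers":0},{"linear":[0.0,0.0,0.123],"delta_rot":[0,0,0],"fingers":0}]}}

```text
time: 2.5
tool_pos: [0.5637, 0.0294, 0.0259]
tool_rot: [-0.0, 0.998, 0.066, -0.001]
contact_force: [0.1, -0.2, -0.6]
gripper_width: 0.996
```

Run:
```python
from h import *
cv2.imwrite("pics/side1.png",eyes.grab_frame("side")[:,:,::-1]);crop("pics/side1.png",0,245,100,385,230,5,"pics/s1.png")
cv2.imwrite("pics/top1.png",eyes.grab_frame("top")[:,:,::-1]);crop("pics/top1.png",0,240,130,370,260,4,"pics/t1.png")
go((.565,.0314,.026),7.6)
```

```text
t 2.6 tcp [0.5653 0.0293 0.0279] F [-0.4  0.1  0.9] w 1.0
linear [-0.     -0.0021  0.0019] rot [ 0.01 -0.06 -0.01]
```

View pics/s1.png

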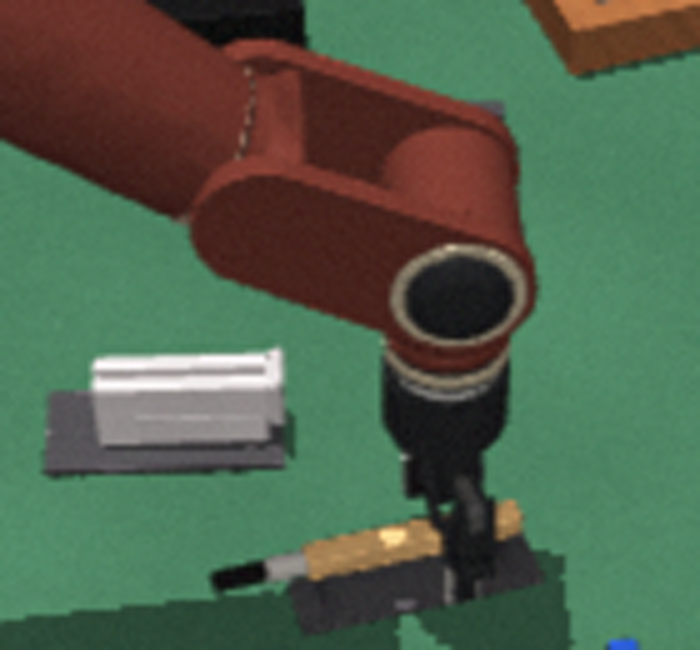

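View pics/t1.png

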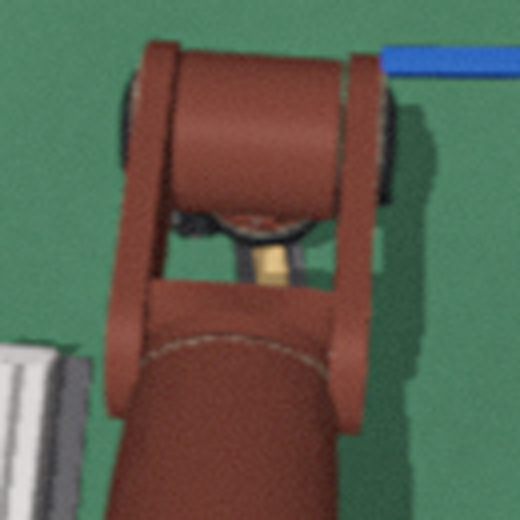

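The picture shows the fingers straddling the handle at around (465,540) in the side crop, clear of both posts. Closing.

Call:
{"op": "apply_moves", "data": {"commands": [{"linear":[0.0,-0.002,0.001],"delta_rot":[0,0,0],"fingers":0},{"linear":[0.0,-0.002,0.001],"delta_rot":[0,0,0],"fingers":120},{"linear":[0.0,-0.002,0.001],"delta_rot":[0,0,0],"fingers":255},{"linear":[0.0,-0.002,0.001],"delta_rot":[0,0,0],"fingers":255},{"linear":[0.0,-0.002,0.001],"delta_rot":[0,0,0],"fingers":255},{"linear":[0.0,-0.002,0.001],"delta_rot":[0,0,0],"fingers":255},{"linear":[0.0,-0.002,0.001],"delta_rot":[0,0,0],"fingers":255},{"linear":[0.0,-0.002,0.001],"delta_rot":[0,0,0],"fingers":255}]}}

```text
time: 3.4
tool_pos: [0.5645, 0.0319, 0.0266]
tool_rot: [-0.0, 0.998, 0.066, 0.0]
contact_force: [-1.3, 4.1, 3.6]
gripper_width: 0.202
```

Run:
```python
from h import *
go((.565,.0314,.18),7.6)
```

```text
t 3.4 tcp [0.5645 0.0319 0.0266] F [-1.3  4.1  3.6] w 0.202
linear [ 0.0004  0.0004 -0.1534] rot [-0.06 -0.01  0.  ]
```

Call:
{"op": "apply_moves", "data": {"commands": [{"linear":[0.0,0.0,-0.01],"delta_rot":[0,0,0],"fingers":255},{"linear":[0.0,0.0,-0.025],"delta_rot":[0,0,0],"fingers":255},{"linear":[0.0,0.0,-0.045],"delta_rot":[0,0,0],"fingers":255},{"linear":[0.0,0.0,-0.07],"delta_rot":[0,0,0],"fingers":255},{"linear":[0.0,0.0,-0.1],"delta_rot":[0,0,0],"fingers":255},{"linear":[0.0,0.0,-0.13],"delta_rot":[0,0,0],"fingers":255},{"linear":[0.0,0.0,-0.15],"delta_rot":[0,0,0],"fingers":255},{"linear":[0.0,0.0,-0.15],"delta_rot":[0,0,0],"fingers":255}]}}

```text
time: 4.2
tool_pos: [0.5672, 0.0307, 0.1819]
tool_rot: [0.001, 0.998, 0.066, 0.005]
contact_force: [0.6, -0.4, -1.4]
gripper_width: 0.201
```

Run:
```python
from h import *
cv2.imwrite("pics/side2.png",eyes.grab_frame("side")[:,:,::-1]);crop("pics/side2.png",0,245,80,405,210,5,"pics/s2.png")
# target at pot: tip at pot centre -15mm along brush axis, z; pitch 45
def tcp_for(tip,yaw,pitch,g=.15):
    M=(R.from_euler("z",yaw,degrees=True)*R.from_euler("y",-pitch,degrees=True)*R.from_euler("x",180,degrees=True)).as_matrix()
    return np.array(tip)+M[:,0]*g+M[:,2]*.019
for yaw in(7.6,0,-15):
    a=yawax(yaw)
    for z in(.12,.015):
        P=tcp_for(np.array([.4825,-.2555,z])-.015*a,yaw,45); print(yaw,P); go(P,yaw,45)
```

```text
7.6 [ 0.58608306 -0.24167907  0.21263099]
t 4.25 tcp [0.5659 0.0308 0.1792] F [-0.4  0.6 -1.1] w 0.199
linear [-0.0157  0.2728 -0.0331] rot [1.000e-01 4.471e+01 1.000e-02]
7.6 [ 0.58608306 -0.24167907  0.10763099]
t 4.25 tcp [0.5659 0.0308 0.1792] F [-0.4  0.6 -1.1] w 0.199
linear [-0.0163  0.2727  0.0719] rot [1.000e-01 4.471e+01 1.000e-02]
0 [ 0.58700105 -0.2555      0.21263099]
t 4.25 tcp [0.5659 0.0308 0.1792] F [-0.4  0.6 -1.1] w 0.199
linear [-0.0166  0.2867 -0.0331] rot [-2.9  44.63  7.21]
0 [ 0.58700105 -0.2555      0.10763099]
t 4.25 tcp [0.5659 0.0308 0.1792] F [-0.4  0.6 -1.1] w 0.199
linear [-0.0172  0.2865  0.0719] rot [-2.9  44.63  7.21]
-15 [ 0.58344026 -0.28254686  0.21263099]
t 4.25 tcp [0.5659 0.0308 0.1792] F [-0.4  0.6 -1.1] w 0.199
linear [-0.0237  0.313  -0.033 ] rot [-8.82 44.1  21.4 ]
-15 [ 0.58344026 -0.28254686  0.10763099]
t 4.25 tcp [0.5659 0.0308 0.1792] F [-0.4  0.6 -1.1] w 0.199
linear [-0.0243  0.3128  0.072 ] rot [-8.82 44.1  21.4 ]
```

View pics/s2.png

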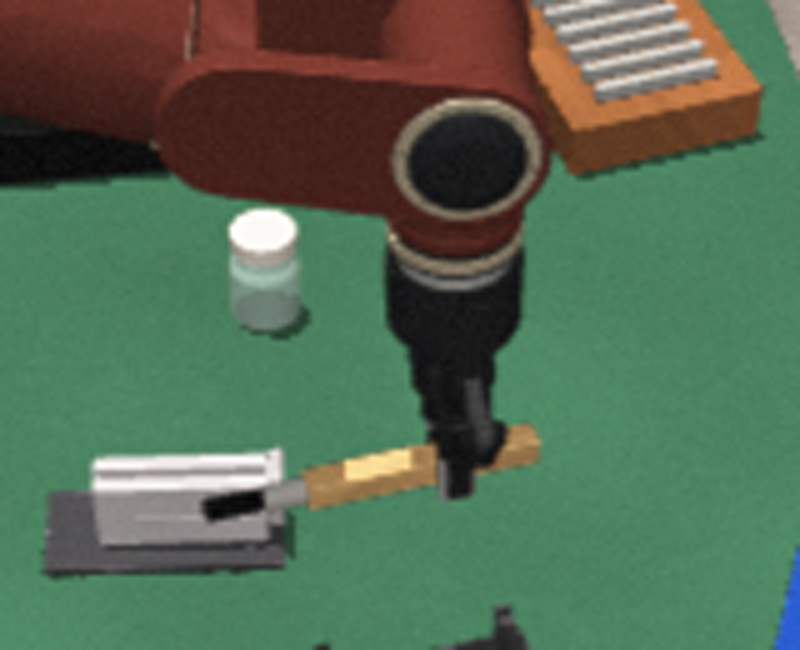

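The picture shows the brush held level and the rest left behind. Carrying it to the pot while tilting to 45°.

Call:
{"op": "apply_moves", "data": {"commands": [{"linear":[0.0,0.025,-0.01],"delta_rot":[0,4,0],"fingers":255},{"linear":[0.0,0.06,-0.02],"delta_rot":[0,10,0],"fingers":255},{"linear":[-0.005,0.1,-0.03],"delta_rot":[0,17,0],"fingers":255},{"linear":[-0.01,0.14,-0.033],"delta_rot":[0,24,0],"fingers":255},{"linear":[-0.012,0.18,-0.033],"delta_rot":[0,31,0],"fingers":255},{"linear":[-0.015,0.22,-0.033],"delta_rot":[0,38,0],"fingers":255},{"linear":[-0.016,0.25,-0.033],"delta_rot":[0,42,0],"fingers":255},{"linear":[-0.016,0.272,-0.033],"delta_rot":[0,45,0],"fingers":255}]}}

```text
time: 5.05
tool_pos: [0.5826, -0.2422, 0.2065]
tool_rot: [-0.026, 0.922, 0.059, 0.382]
contact_force: [0.4, 0.9, 0.3]
gripper_width: 0.199
```

```bash
cat >> h.py <<'E'
def tcp_for(tip,yaw,pitch,g=.15):
    M=(R.from_euler("z",yaw,degrees=True)*R.from_euler("y",-pitch,degrees=True)*R.from_euler("x",180,degrees=True)).as_matrix()
    return np.array(tip)+M[:,0]*g+M[:,2]*.019
def tipnow(g=.15):
    s=state(); q=s["tool_rot"]; M=R.from_quat([q[1],q[2],q[3],q[0]]).as_matrix()
    return s["tool_pos"]-M[:,0]*g-M[:,2]*.019
def black(n,img,x0,y0,x1,y1,vmax=45):
    m=cv2.inRange(img,(0,0,0),(vmax,vmax,vmax)); return m
E
python3 - <<'E'
from h import *
cv2.imwrite("pics/side3.png",eyes.grab_frame("side")[:,:,::-1]);crop("pics/side3.png",0,265,180,405,320,5,"pics/s3.png")
cv2.imwrite("pics/top3.png",eyes.grab_frame("top")[:,:,::-1]);crop("pics/top3.png",0,370,120,500,260,4,"pics/t3.png")
print(state()["joint_pos"].round(2),tipnow())
a=yawax(7.6)
go(tcp_for(np.array([.4825,-.2555,.015])-.015*a,7.6,45),7.6,45)
E
```

```text
[-0.76 -0.24  2.07  0.76  0.92  0.32] [ 0.46346244 -0.25747036  0.11323134]
t 5.15 tcp [ 0.5824 -0.2426  0.2054] F [ 0.2  0.4 -0.1] w 0.199
linear [-0.0662 -0.0001  0.0721] rot [ 0.06  0.22 -0.36]
```

View pics/s3.png

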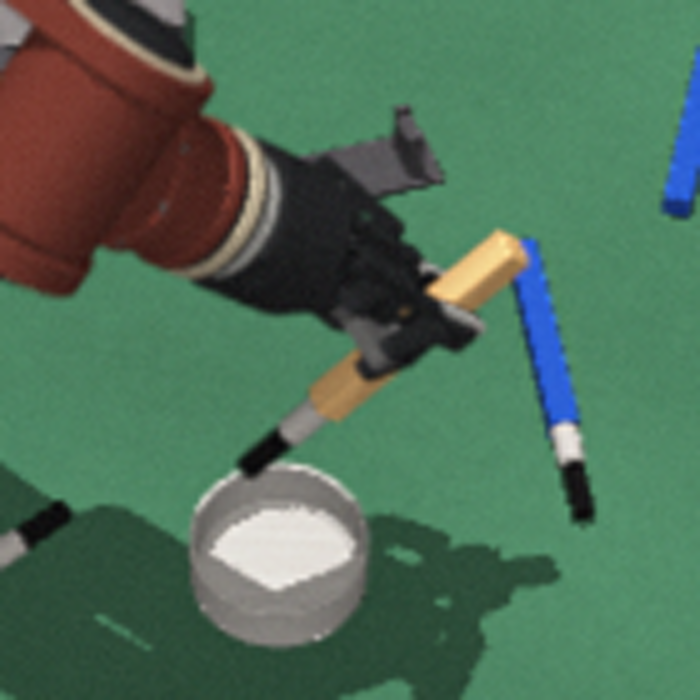

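View pics/t3.png

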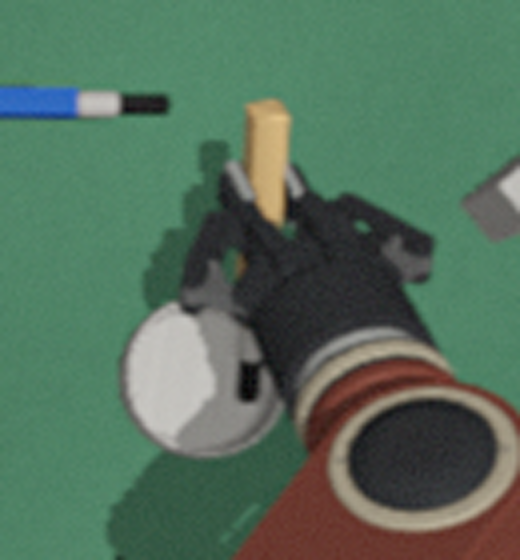

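Run:
```python
from h import *
print(tri((313.9,273.4),(431.4,219.0)), proj("side",tipnow()),proj("top",tipnow()))
```

```text
(array([ 0.46541061, -0.26136534,  0.1185602 ]), np.float64(0.002727367957032251)) [312.49028866 273.471603  ] [429.19193017 219.41525708]
```

The pictures put the tip over the pot at (0.465, -0.26, 0.116). Lowering it vertically by about 98 mm.

Call:
{"op": "apply_moves", "data": {"commands": [{"linear":[-0.007,0.0,0.008],"delta_rot":[0,0,0],"fingers":255},{"linear":[-0.017,0.0,0.018],"delta_rot":[0,0,0],"fingers":255},{"linear":[-0.028,0.0,0.03],"delta_rot":[0,0,0],"fingers":255},{"linear":[-0.039,0.0,0.041],"delta_rot":[0,0,0],"fingers":255},{"linear":[-0.05,0.0,0.053],"delta_rot":[0,0,0],"fingers":255},{"linear":[-0.06,0.0,0.063],"delta_rot":[0,0,0],"fingers":255},{"linear":[-0.067,0.0,0.071],"delta_rot":[0,0,0],"fingers":255},{"linear":[-0.067,0.0,0.071],"delta_rot":[0,0,0],"fingers":255}]}}

```text
time: 5.95
tool_pos: [0.5865, -0.2378, 0.1085]
tool_rot: [-0.027, 0.922, 0.061, 0.38]
contact_force: [0.2, -0.3, -0.6]
gripper_width: 0.199
```

Run:
```python
from h import *
cv2.imwrite("pics/side4.png",eyes.grab_frame("side")[:,:,::-1]);crop("pics/side4.png",0,265,220,385,340,5,"pics/s4.png")
s=state();print(s["time"],tipnow(),s["contact_force"],s["gripper_width"],s["joint_pos"].round(2))
```

```text
6.0 [ 0.46846362 -0.25436054  0.01770225] [-0.6301694  -0.03106672 -0.37662151] 0.2021738610430057 [-0.75 -0.09  2.12  0.89  0.78  0.13]
```

View pics/s4.png

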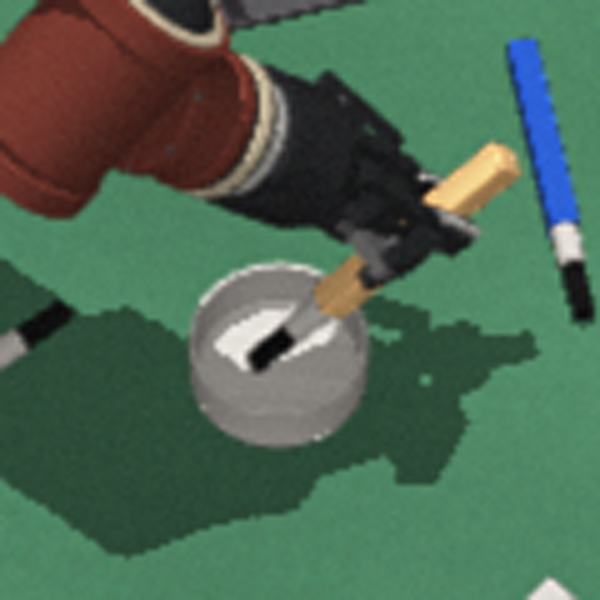

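The picture shows the tip inside the pot at (258,362) in the crop, clear of the walls. The arm reading gives tip z ≈ 18 mm. Going 4 mm deeper, holding, then lifting.

Call:
{"op": "apply_moves", "data": {"commands": [{"linear":[-0.003,0.0,0.003],"delta_rot":[0,0,0],"fingers":255},{"linear":[-0.003,0.0,0.003],"delta_rot":[0,0,0],"fingers":255},{"linear":[-0.003,0.0,0.003],"delta_rot":[0,0,0],"fingers":255},{"linear":[-0.003,0.0,0.003],"delta_rot":[0,0,0],"fingers":255},{"linear":[-0.003,0.0,0.003],"delta_rot":[0,0,0],"fingers":255},{"linear":[0.004,0.0,-0.004],"delta_rot":[0,0,0],"fingers":255},{"linear":[0.014,0.0,-0.014],"delta_rot":[0,0,0],"fingers":255},{"linear":[0.028,0.0,-0.028],"delta_rot":[0,0,0],"fingers":255}]}}

```text
time: 6.8
tool_pos: [0.5869, -0.2397, 0.1514]
tool_rot: [-0.026, 0.922, 0.061, 0.381]
contact_force: [0.0, -0.1, -0.7]
gripper_width: 0.202
```

Call:
{"op": "apply_moves", "data": {"commands": [{"linear":[0.014,0.0,-0.014],"delta_rot":[0,0,0],"fingers":255},{"linear":[0.028,0.0,-0.028],"delta_rot":[0,0,0],"fingers":255},{"linear":[0.042,0.0,-0.042],"delta_rot":[0,0,0],"fingers":255},{"linear":[0.056,0.0,-0.056],"delta_rot":[0,0,0],"fingers":255},{"linear":[0.063,0.0,-0.063],"delta_rot":[0,0,0],"fingers":255},{"linear":[0.063,0.0,-0.063],"delta_rot":[0,0,0],"fingers":255},{"linear":[0.063,0.0,-0.063],"delta_rot":[0,0,0],"fingers":255},{"linear":[0.063,0.0,-0.063],"delta_rot":[0,0,0],"fingers":255}]}}

```text
time: 7.6
tool_pos: [0.5869, -0.2396, 0.2387]
tool_rot: [-0.026, 0.922, 0.061, 0.381]
contact_force: [-0.6, -0.4, -1.4]
gripper_width: 0.197
```

Run:
```python
from h import *
s=state();print(s["time"],tipnow(),s["contact_force"],s["gripper_width"],s["joint_pos"].round(2))
# pre-insert target: tip 40 mm outside mouth, bore axis height .0415, yaw -5.4
m=np.array([.4697,.1798,.0415]);c=yawax(-5.4)
for d,z in((.045,.16),(.045,.0415)):
    P=tcp_for(m+c*d+[0,0,z-.0415],-5.4,0);print(P);go(P,-5.4,0)
```

```text
7.6 [ 0.46821944 -0.25521845  0.14624678] [-0.59751297 -0.43200297 -1.36943323] 0.1967787908613395 [-0.75 -0.27  2.03  0.73  0.96  0.38]
[0.66383458 0.16144888 0.141     ]
t 7.6 tcp [ 0.5869 -0.2396  0.2387] F [-0.6 -0.4 -1.4] w 0.197
linear [ 0.0222 -0.3871  0.161 ] rot [ -5.19 -44.69  12.29]
[0.66383458 0.16144888 0.0225    ]
t 7.6 tcp [ 0.5869 -0.2396  0.2387] F [-0.6 -0.4 -1.4] w 0.197
linear [-0.0615 -0.3869  0.2449] rot [ -5.19 -44.69  12.29]
```

Call:
{"op": "apply_moves", "data": {"commands": [{"linear":[0.0,-0.02,0.005],"delta_rot":[-0.3,-3,0.8],"fingers":255},{"linear":[0.002,-0.045,0.01],"delta_rot":[-0.7,-6,1.6],"fingers":255},{"linear":[0.004,-0.075,0.02],"delta_rot":[-1.2,-10,2.7],"fingers":255},{"linear":[0.006,-0.11,0.035],"delta_rot":[-1.7,-15,4.1],"fingers":255},{"linear":[0.008,-0.145,0.05],"delta_rot":[-2.3,-20,5.5],"fingers":255},{"linear":[0.01,-0.18,0.065],"delta_rot":[-2.9,-25,6.9],"fingers":255},{"linear":[0.012,-0.215,0.08],"delta_rot":[-3.5,-30,8.2],"fingers":255},{"linear":[0.014,-0.25,0.1],"delta_rot":[-4.1,-35,9.6],"fingers":255}]}}

```text
time: 8.4
tool_pos: [0.6342, 0.0203, 0.1789]
tool_rot: [-0.004, 0.996, -0.024, 0.084]
contact_force: [0.1, -0.3, -0.3]
gripper_width: 0.2
```

Run:
```python
from h import *
m=np.array([.4697,.1798,.0415]);c=yawax(-5.4)
for d,z in((.045,.16),):
    P=tcp_for(m+c*d+[0,0,z-.0415],-5.4,0);print(P);go(P,-5.4,0)
```

```text
[0.66383458 0.16144888 0.141     ]
t 8.4 tcp [0.6342 0.0203 0.1789] F [ 0.1 -0.3 -0.3] w 0.2
linear [ 0.016  -0.1419  0.043 ] rot [-0.95 -9.62  2.63]
```

Call:
{"op": "apply_moves", "data": {"commands": [{"linear":[0.003,-0.03,0.009],"delta_rot":[-0.2,-2,0.6],"fingers":255},{"linear":[0.007,-0.06,0.018],"delta_rot":[-0.4,-4,1.2],"fingers":255},{"linear":[0.01,-0.09,0.027],"delta_rot":[-0.6,-6,1.7],"fingers":255},{"linear":[0.013,-0.115,0.035],"delta_rot":[-0.8,-8,2.2],"fingers":255},{"linear":[0.015,-0.132,0.04],"delta_rot":[-0.9,-9.2,2.5],"fingers":255},{"linear":[0.016,-0.142,0.043],"delta_rot":[-0.95,-9.6,2.6],"fingers":255},{"linear":[0.016,-0.142,0.043],"delta_rot":[-0.95,-9.6,2.6],"fingers":255},{"linear":[0.016,-0.142,0.043],"delta_rot":[-0.95,-9.6,2.6],"fingers":255}]}}

```text
time: 9.2
tool_pos: [0.6636, 0.1592, 0.1413]
tool_rot: [-0.0, 0.999, -0.046, 0.002]
contact_force: [-0.8, 0.3, -1.8]
gripper_width: 0.199
```

Run:
```python
from h import *
m=np.array([.4697,.1798,.0415]);c=yawax(-5.4)
for d,z in((.045,.0415),):
    P=tcp_for(m+c*d+[0,0,z-.0415],-5.4,0);print(P);go(P,-5.4,0)
```

```text
[0.66383458 0.16144888 0.0225    ]
t 9.2 tcp [0.6636 0.1592 0.1413] F [-0.8  0.3 -1.8] w 0.199
linear [-0.0003 -0.0022  0.1188] rot [-0.02 -0.17  0.07]
```

Call:
{"op": "apply_moves", "data": {"commands": [{"linear":[0.0,-0.002,0.015],"delta_rot":[0,0,0],"fingers":255},{"linear":[0.0,-0.002,0.035],"delta_rot":[0,0,0],"fingers":255},{"linear":[0.0,-0.002,0.055],"delta_rot":[0,0,0],"fingers":255},{"linear":[0.0,-0.002,0.075],"delta_rot":[0,0,0],"fingers":255},{"linear":[0.0,-0.002,0.095],"delta_rot":[0,0,0],"fingers":255},{"linear":[0.0,-0.002,0.11],"delta_rot":[0,0,0],"fingers":255},{"linear":[0.0,-0.002,0.118],"delta_rot":[0,0,0],"fingers":255},{"linear":[0.0,-0.002,0.118],"delta_rot":[0,0,0],"fingers":255}]}}

```text
time: 10.0
tool_pos: [0.6634, 0.1613, 0.0221]
tool_rot: [-0.0, 0.999, -0.047, 0.001]
contact_force: [-0.5, 0.8, 0.4]
gripper_width: 0.198
```

Run:
```python
from h import *
cv2.imwrite("pics/side5.png",eyes.grab_frame("side")[:,:,::-1]);crop("pics/side5.png",0,245,130,365,230,6,"pics/s5.png")
cv2.imwrite("pics/top5.png",eyes.grab_frame("top")[:,:,::-1]);crop("pics/top5.png",0,200,140,320,285,4,"pics/t5.png")
print(tipnow(),proj("side",tipnow()),proj("top",tipnow()))
m=np.array([.4697,.1798,.0415]);c=yawax(-5.4)
go(tcp_for(m+c*.045,-5.4,0),-5.4,0)
```

```text
[0.51565281 0.17566108 0.04283114] [311.34416021 175.87900522] [247.1088285  202.34444482]
t 10.1 tcp [0.6651 0.1617 0.0246] F [ 0.   0.2 -0.5] w 0.198
linear [-0.0012  0.0004  0.002 ] rot [-0.07 -0.28  0.06]
```

View pics/s5.png

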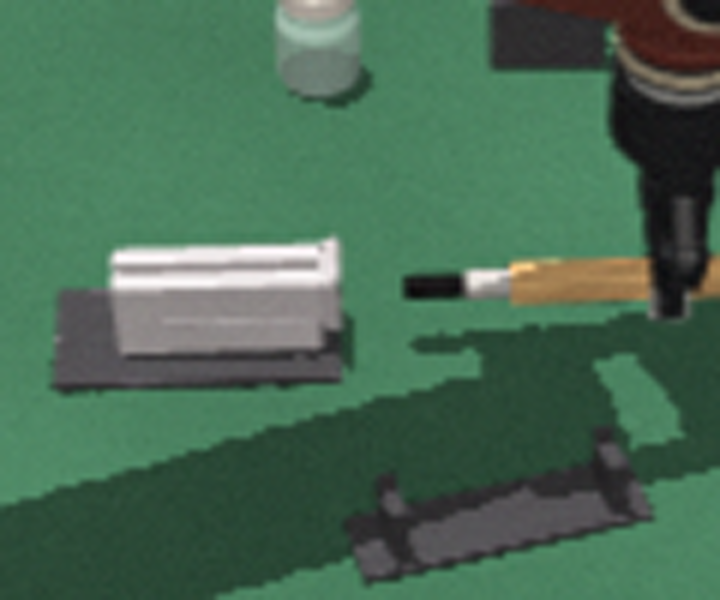

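View pics/t5.png

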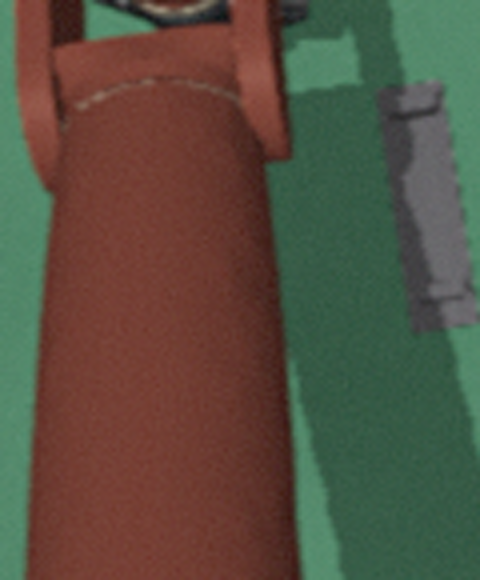

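Run:
```python
from h import *
def overlay(src,n,org,yaw,pitch,box,k,out):
    big=cv2.resize(cv2.imread(src)[box[1]:box[3],box[0]:box[2]],None,fx=k,fy=k,interpolation=cv2.INTER_CUBIC)
    M=(R.from_euler("z",yaw,degrees=True)*R.from_euler("y",-pitch,degrees=True)).as_matrix()
    for x,r in((-.1,.007),(-.065,.007),(-.065,.008),(-.04,.008),(-.04,.009),(.03,.009),(.1,.009)):
        for sy in(-1,1):
          for sz in (-1,1):
            if x<-.04 or r<.009:  # round
                pass
            P=org+M@np.array([x,sy*r,sz*r]); u=(proj(n,P)-[box[0],box[1]]+.5)*k-.5
            cv2.drawMarker(big,tuple(int(v) for v in u.round()),(0,0,255),0,7,1)
    cv2.imwrite(out,big)
# baseline on rest
o=np.array([.5155,.0247,.045])
overlay("pics/side0.png","side",o,7.6,0,(285,190,365,230),9,"pics/o0.png")
t=tipnow(); q=state()["tool_rot"];X=R.from_quat([q[1],q[2],q[3],q[0]]).apply([1,0,0]);yaw=np.degrees(np.arctan2(X[1],X[0]));pit=np.degrees(np.arcsin(X[2]));print(yaw,pit)
overlay("pics/side5.png","side",t+.1*X,yaw,pit,(300,155,380,200),9,"pics/o5.png")
```

```text
-5.337063786554629 0.27572030486090277
```

View pics/o0.png

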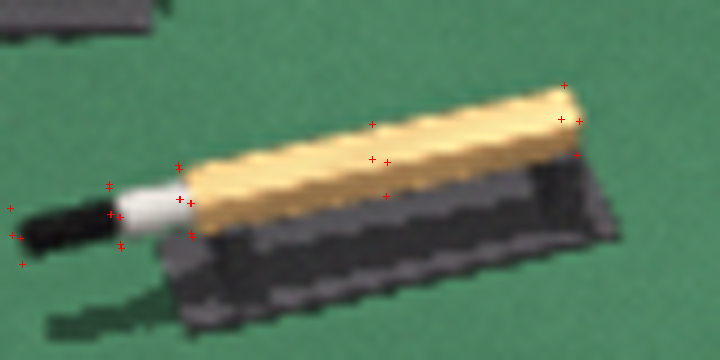

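View pics/o5.png

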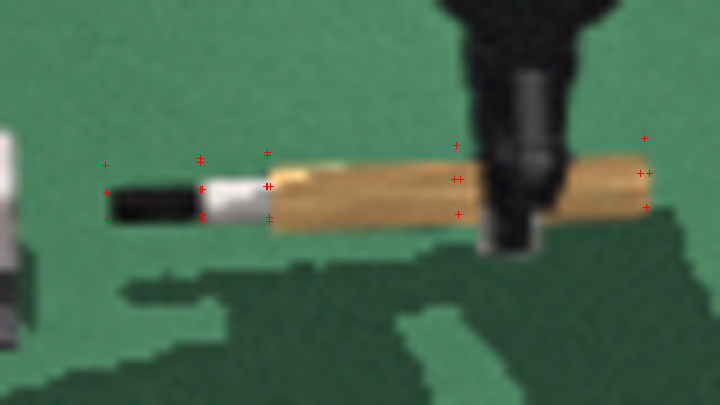

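The side picture shows the brush about 1 px (about 3 mm) to the near side of the expected line. The top picture at the pot showed the same offset. I'll shift +3 mm in y, advance to just inside the flare and check.

Call:
{"op": "apply_moves", "data": {"commands": [{"linear":[0.0,-0.003,0.0],"delta_rot":[0,0,0],"fingers":255},{"linear":[-0.005,-0.003,0.0],"delta_rot":[0,0,0],"fingers":255},{"linear":[-0.012,-0.003,0.0],"delta_rot":[0,0,0],"fingers":255},{"linear":[-0.02,-0.003,0.0],"delta_rot":[0,0,0],"fingers":255},{"linear":[-0.028,-0.003,0.0],"delta_rot":[0,0,0],"fingers":255},{"linear":[-0.035,-0.003,0.0],"delta_rot":[0,0,0],"fingers":255},{"linear":[-0.04,-0.003,0.0],"delta_rot":[0,0,0],"fingers":255},{"linear":[-0.04,-0.003,0.0],"delta_rot":[0,0,0],"fingers":255}]}}

```text
time: 10.9
tool_pos: [0.6241, 0.1686, 0.0236]
tool_rot: [-0.0, 0.999, -0.046, 0.002]
contact_force: [-0.1, 0.4, 0.1]
gripper_width: 0.198
```

Run:
```python
from h import *
cv2.imwrite("pics/side6.png",eyes.grab_frame("side")[:,:,::-1]);crop("pics/side6.png",0,255,150,365,210,7,"pics/s6.png")
S=[]
for i in range(6): S.append((tipnow(),state()["contact_force"])); eyes.grab_frame("top")
print(np.mean([a for a,b in S],0),np.mean([b for a,b in S],0))
m=np.array([.4697,.1798,.0415]);c=yawax(-5.4)
d=np.mean([a for a,b in S],0)-m;print("along",d@c,"lat",d@[-c[1],c[0],0],"z",d[2])
```

```text
[0.4757813  0.18241209 0.04224453] [ 0.2272021  -0.25825127 -0.3107736 ]
along 0.005808495914785919 lat 0.0031728002153944904 z 0.0007445306263386409
```

View pics/s6.png

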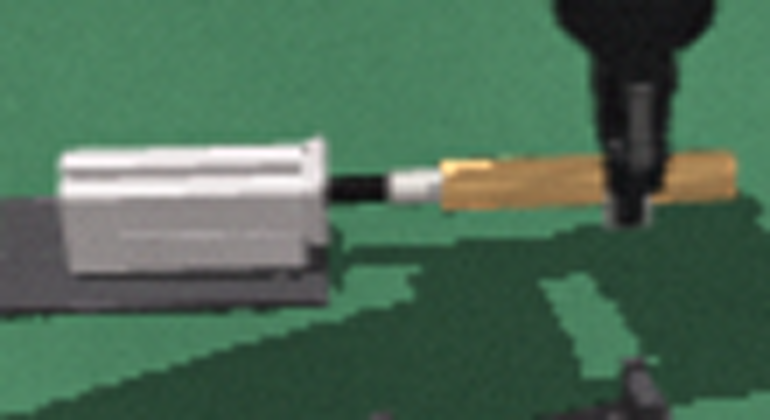

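Run:
```python
from h import *
m=np.array([.4697,.1798,.0415]);c=yawax(-5.4)
f=lambda P:(proj("side",P)-[255,150]+.5)*7-.5
print(f(m),f(m+c*.01),f(m+c*.05),f(m+c*.0925),f(m+c*.175), "dy per 1mm",f(m+[0,.001,0])-f(m),"dz",f(m+[0,0,.001])-f(m))
im=cv2.imread("pics/side6.png").astype(int)
# wood vertical profile at some columns
for u in (322,326,330,335):
    col=im[165:190,u]; w=np.nonzero((col[:,2]-col[:,0]>35))[0]+165; print(u,w.min(),w.max(), ((np.array([w.min(),w.max()])-150+.5)*7-.5))
b=im[165:190,302:312].sum(2); 
for u in (303,306,308):
    w=np.nonzero(im[165:190,u].sum(1)<110)[0]+165; print("black",u,w)
```

```text
[300.37010398 189.50170105] [321.42984896 188.8374524 ] [405.57522093 186.1834103 ] [494.81590934 183.36865603] [667.56792084 177.9198583 ] dy per 1mm [-0.23344256 -1.4812564 ] dz [-0.06928561 -1.48891016]
322 173 179 [164. 206.]
326 173 179 [164. 206.]
330 173 179 [164. 206.]
335 172 178 [157. 199.]
black 303 [176 177 178]
black 306 [175 176 177 178]
black 308 [175 176 177 178]
```

Tip is in the flare, aligned within about 1 mm, with no contact force. Advancing so the bristles and ferrule are inside.

Call:
{"op": "apply_moves", "data": {"commands": [{"linear":[-0.005,0.0,0.0],"delta_rot":[0,0,0],"fingers":255},{"linear":[-0.012,0.0,0.0],"delta_rot":[0,0,0],"fingers":255},{"linear":[-0.02,0.0,0.0],"delta_rot":[0,0,0],"fingers":255},{"linear":[-0.028,0.0,0.0],"delta_rot":[0,0,0],"fingers":255},{"linear":[-0.036,0.0,0.0],"delta_rot":[0,0,0],"fingers":255},{"linear":[-0.044,0.0,0.0],"delta_rot":[0,0,0],"fingers":255},{"linear":[-0.05,0.0,0.0],"delta_rot":[0,0,0],"fingers":255},{"linear":[-0.05,0.0,0.0],"delta_rot":[0,0,0],"fingers":255}]}}

```text
time: 12.05
tool_pos: [0.5742, 0.1733, 0.0234]
tool_rot: [-0.0, 0.999, -0.046, 0.002]
contact_force: [0.2, -0.7, 0.1]
gripper_width: 0.198
```

```bash
cat >> h.py <<'E'
def rep(out=None,box=(255,150,365,210),k=7):
    if out:
        cv2.imwrite("pics/%s.png"%out,eyes.grab_frame("side")[:,:,::-1]);crop("pics/%s.png"%out,0,*box,k,"pics/c%s.png"%out)
    S=[]
    for i in range(5): S.append((tipnow(),state()["contact_force"],state()["ft_torque"])); eyes.grab_frame("top")
    t,F,T=[np.mean([s[j] for s in S],0) for j in range(3)]
    m=np.array([.4697,.1798,.0415]);c=yawax(-5.4);d=t-m
    q=state()["tool_rot"];X=R.from_quat([q[1],q[2],q[3],q[0]]).apply([1,0,0])
    print("t",state()["time"],"F",F.round(2),"T",T.round(3),"along",(d@c).round(4),"lat",(d@[-c[1],c[0],0]).round(4),"z",d[2].round(4),"yaw",np.degrees(np.arctan2(X[1],X[0])).round(2),"pitch",np.degrees(np.arcsin(X[2])).round(2))
E
python3 -c "
from h import *
rep('side7')"
```

```text
t 12.35 F [-0.12  0.6  -0.14] T [ 0.017 -0.031  0.003] along -0.0442 lat 0.0031 z 0.0006 yaw -5.34 pitch 0.24
```

View pics/cside7.png

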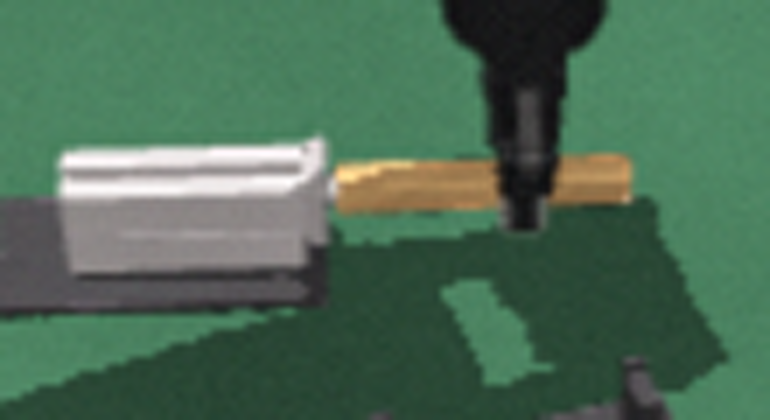

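No contact, and the handle front is at the flare. Advancing slowly.

Call:
{"op": "apply_moves", "data": {"commands": [{"linear":[-0.004,0.0,0.0],"delta_rot":[0,0,0],"fingers":255},{"linear":[-0.008,0.0,0.0],"delta_rot":[0,0,0],"fingers":255},{"linear":[-0.012,0.0,0.0],"delta_rot":[0,0,0],"fingers":255},{"linear":[-0.016,0.0,0.0],"delta_rot":[0,0,0],"fingers":255},{"linear":[-0.02,0.0,0.0],"delta_rot":[0,0,0],"fingers":255},{"linear":[-0.024,0.0,0.0],"delta_rot":[0,0,0],"fingers":255},{"linear":[-0.028,0.0,0.0],"delta_rot":[0,0,0],"fingers":255},{"linear":[-0.028,0.0,0.0],"delta_rot":[0,0,0],"fingers":255}]}}

```text
time: 13.15
tool_pos: [0.5467, 0.1758, 0.0233]
tool_rot: [-0.0, 0.999, -0.046, 0.002]
contact_force: [-0.2, -0.4, -0.4]
gripper_width: 0.198
```

```bash
python3 -c "
from h import *
rep('side8')"
```

```text
t 13.45 F [-0.17  0.22 -0.72] T [-0.01  -0.025  0.006] along -0.0723 lat 0.0031 z 0.0004 yaw -5.33 pitch 0.22
```

No forces with the handle 12 mm into the bore. Continuing to near the end.

Call:
{"op": "apply_moves", "data": {"commands": [{"linear":[-0.005,0.0,0.0],"delta_rot":[0,0,0],"fingers":255},{"linear":[-0.01,0.0,0.0],"delta_rot":[0,0,0],"fingers":255},{"linear":[-0.015,0.0,0.0],"delta_rot":[0,0,0],"fingers":255},{"linear":[-0.02,0.0,0.0],"delta_rot":[0,0,0],"fingers":255},{"linear":[-0.024,0.0,0.0],"delta_rot":[0,0,0],"fingers":255},{"linear":[-0.028,0.0,0.0],"delta_rot":[0,0,0],"fingers":255},{"linear":[-0.031,0.0,0.0],"delta_rot":[0,0,0],"fingers":255},{"linear":[-0.031,0.0,0.0],"delta_rot":[0,0,0],"fingers":255}]}}

```text
time: 14.25
tool_pos: [0.5161, 0.1787, 0.0233]
tool_rot: [-0.0, 0.999, -0.046, 0.002]
contact_force: [-0.2, 0.3, -0.7]
gripper_width: 0.198
```

```bash
python3 -c "
from h import *
rep('side9')"
```

```text
t 14.55 F [ 0.07 -0.25 -0.73] T [ 0.004 -0.012 -0.013] along -0.1032 lat 0.003 z 0.0003 yaw -5.33 pitch 0.22
```

View pics/cside9.png

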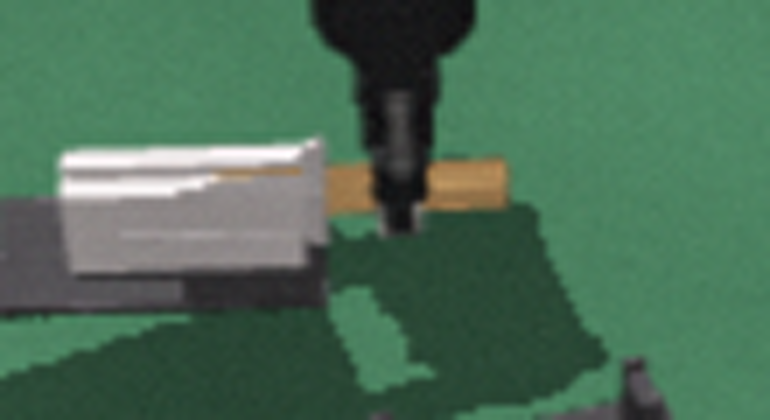

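Call:
{"op": "apply_moves", "data": {"commands": [{"linear":[-0.001,0.0,0.0],"delta_rot":[0,0,0],"fingers":255},{"linear":[-0.002,0.0,0.0],"delta_rot":[0,0,0],"fingers":255},{"linear":[-0.003,0.0,0.0],"delta_rot":[0,0,0],"fingers":255},{"linear":[-0.004,0.0,0.0],"delta_rot":[0,0,0],"fingers":255},{"linear":[-0.0045,0.0,0.0],"delta_rot":[0,0,0],"fingers":255},{"linear":[-0.005,0.0,0.0],"delta_rot":[0,0,0],"fingers":255},{"linear":[-0.0055,0.0,0.0],"delta_rot":[0,0,0],"fingers":255},{"linear":[-0.0055,0.0,0.0],"delta_rot":[0,0,0],"fingers":255}]}}

```text
time: 15.35
tool_pos: [0.511, 0.1791, 0.0233]
tool_rot: [-0.0, 0.999, -0.046, 0.002]
contact_force: [0.3, 0.1, -1.4]
gripper_width: 0.203
```

Call:
{"op": "apply_moves", "data": {"commands": [{"linear":[-0.0005,0.0,0.0],"delta_rot":[0,0,0],"fingers":255},{"linear":[-0.001,0.0,0.0],"delta_rot":[0,0,0],"fingers":255},{"linear":[-0.001,0.0,0.0],"delta_rot":[0,0,0],"fingers":255},{"linear":[-0.0015,0.0,0.0],"delta_rot":[0,0,0],"fingers":255},{"linear":[-0.0015,0.0,0.0],"delta_rot":[0,0,0],"fingers":255},{"linear":[-0.002,0.0,0.0],"delta_rot":[0,0,0],"fingers":255},{"linear":[-0.002,0.0,0.0],"delta_rot":[0,0,0],"fingers":255},{"linear":[-0.002,0.0,0.0],"delta_rot":[0,0,0],"fingers":255}]}}

```text
time: 16.15
tool_pos: [0.5092, 0.1793, 0.0234]
tool_rot: [-0.0, 0.999, -0.046, 0.002]
contact_force: [1.2, 0.4, -0.3]
gripper_width: 0.201
```

```bash
python3 -c "
from h import *
rep()"
```

```text
t 16.4 F [ 0.85  0.04 -0.49] T [ 0.002 -0.118 -0.012] along -0.1107 lat 0.003 z 0.0003 yaw -5.33 pitch 0.23
```

Call:
{"op": "apply_moves", "data": {"commands": [{"linear":[-0.0005,0.0,0.0],"delta_rot":[0,0,0],"fingers":255},{"linear":[-0.0005,0.0,0.0],"delta_rot":[0,0,0],"fingers":255},{"linear":[-0.001,0.0,0.0],"delta_rot":[0,0,0],"fingers":255},{"linear":[-0.001,0.0,0.0],"delta_rot":[0,0,0],"fingers":255},{"linear":[-0.001,0.0,0.0],"delta_rot":[0,0,0],"fingers":255},{"linear":[-0.001,0.0,0.0],"delta_rot":[0,0,0],"fingers":255},{"linear":[-0.001,0.0,0.0],"delta_rot":[0,0,0],"fingers":255},{"linear":[-0.001,0.0,0.0],"delta_rot":[0,0,0],"fingers":255}]}}

```text
time: 17.2
tool_pos: [0.5091, 0.1794, 0.0239]
tool_rot: [-0.0, 0.999, -0.046, 0.003]
contact_force: [4.9, -1.7, -0.7]
gripper_width: 0.201
```

```bash
python3 -c "
from h import *
rep('side10')
im=cv2.imread('pics/side10.png').astype(int)
m=((im[:,:,2]-im[:,:,0])>45);m[:,:300]=0;m[:,345:]=0;m[:165]=0;m[:190]&=True;m[195:]=0
ys,xs=np.nonzero(m);print(xs.max(),np.bincount(xs)[-6:])
mm=np.array([.4697,.1798,.0415]);c=yawax(-5.4)
for d in(.08,.09,.1): print(d,proj('side',mm+c*d))
"
```

```text
t 17.5 F [ 5.36 -0.56 -0.94] T [-0.128 -0.875  0.04 ] along -0.1108 lat 0.0031 z 0.0004 yaw -5.32 pitch 0.36
324 [7 7 7 6 6 6]
0.08 [321.51230518 175.88513905]
0.09 [324.51015994 175.79058325]
0.1 [327.50668367 175.69606943]
```

View pics/cside10.png

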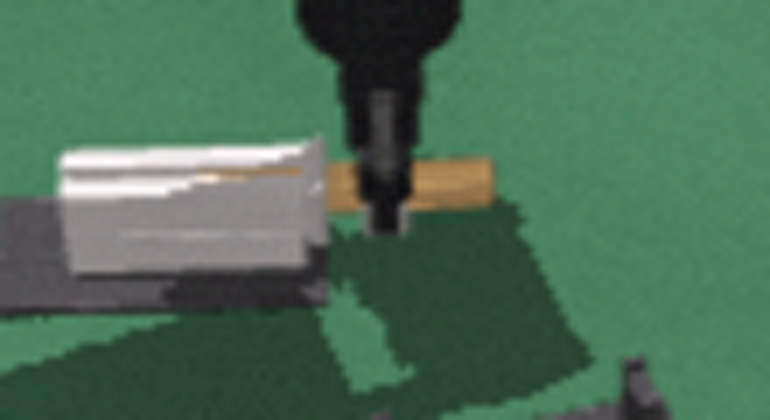

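It stopped on the closed end: along = -110.7 mm, force +5 N against the push, and the butt at column 324, which means 90 mm stands out. Now easing the push, lowering 2 mm onto the bore floor and opening.

Call:
{"op": "apply_moves", "data": {"commands": [{"linear":[0.0005,0.0,0.0],"delta_rot":[0,0,0],"fingers":255},{"linear":[0.0008,0.0,0.001],"delta_rot":[0,0,0],"fingers":255},{"linear":[0.0008,0.0,0.002],"delta_rot":[0,0,0],"fingers":255},{"linear":[0.0008,0.0,0.002],"delta_rot":[0,0,0],"fingers":255},{"linear":[0.0008,0.0,0.002],"delta_rot":[0,0,0],"fingers":180},{"linear":[0.0008,0.0,0.002],"delta_rot":[0,0,0],"fingers":100},{"linear":[0.0008,0.0,0.002],"delta_rot":[0,0,0],"fingers":0},{"linear":[0.0008,0.0,0.002],"delta_rot":[0,0,0],"fingers":0}]}}

```text
time: 18.3
tool_pos: [0.5081, 0.1793, 0.0208]
tool_rot: [-0.0, 0.999, -0.046, 0.001]
contact_force: [0.4, -0.5, 0.4]
gripper_width: 0.793
```

Call:
{"op": "apply_moves", "data": {"commands": [{"linear":[0.0,0.0,0.0],"delta_rot":[0,0,0],"fingers":0},{"linear":[0.0,0.0,0.0],"delta_rot":[0,0,0],"fingers":0},{"linear":[0.0,0.0,0.0],"delta_rot":[0,0,0],"fingers":0},{"linear":[0.0,0.0,0.0],"delta_rot":[0,0,0],"fingers":0},{"linear":[0.0,0.0,0.0],"delta_rot":[0,0,0],"fingers":0},{"linear":[0.0,0.0,-0.005],"delta_rot":[0,0,0],"fingers":0},{"linear":[0.0,0.0,-0.01],"delta_rot":[0,0,0],"fingers":0},{"linear":[0.0,0.0,-0.02],"delta_rot":[0,0,0],"fingers":0}]}}

```text
time: 19.1
tool_pos: [0.5083, 0.1792, 0.0414]
tool_rot: [-0.0, 0.999, -0.046, 0.001]
contact_force: [-0.4, 0.3, 0.0]
gripper_width: 1.0
```

```bash
python3 -c "
from h import *
rep('side11')"
```

```text
t 19.4 F [0.38 0.37 0.49] T [-0.001 -0.023  0.001] along -0.1103 lat 0.0033 z 0.0194 yaw -5.32 pitch 0.21
```

View pics/cside11.png

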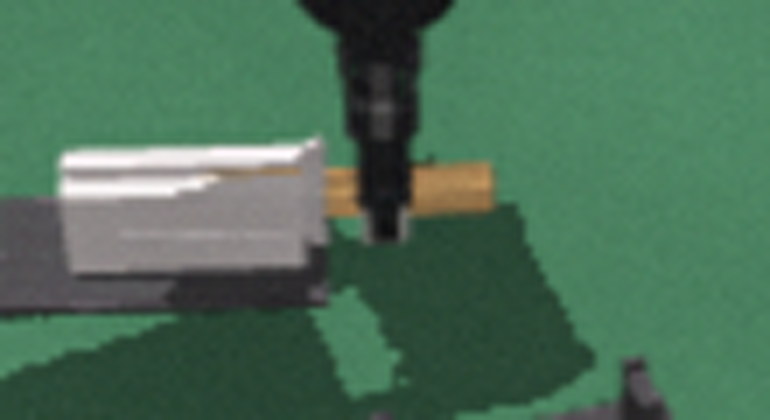

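The brush stays home. Raising the open gripper, then moving aside so the top view shows the case.

Call:
{"op": "apply_moves", "data": {"commands": [{"linear":[0.0,0.0,-0.015],"delta_rot":[0,0,0],"fingers":0},{"linear":[0.0,0.0,-0.035],"delta_rot":[0,0,0],"fingers":0},{"linear":[0.0,0.0,-0.06],"delta_rot":[0,0,0],"fingers":0},{"linear":[0.0,0.0,-0.09],"delta_rot":[0,0,0],"fingers":0},{"linear":[0.0,0.0,-0.12],"delta_rot":[0,0,0],"fingers":0},{"linear":[0.0,0.0,-0.15],"delta_rot":[0,0,0],"fingers":0},{"linear":[0.0,0.0,-0.17],"delta_rot":[0,0,0],"fingers":0},{"linear":[0.0,0.0,-0.18],"delta_rot":[0,0,0],"fingers":0}]}}

```text
time: 20.2
tool_pos: [0.5091, 0.1795, 0.225]
tool_rot: [-0.001, 0.999, -0.046, 0.004]
contact_force: [0.4, -0.1, -0.3]
gripper_width: 0.997
```

Call:
{"op": "apply_moves", "data": {"commands": [{"linear":[0.0,0.03,0.0],"delta_rot":[0,0,0],"fingers":0},{"linear":[0.0,0.07,0.0],"delta_rot":[0,0,0],"fingers":0},{"linear":[0.0,0.11,0.0],"delta_rot":[0,0,0],"fingers":0},{"linear":[0.0,0.15,0.0],"delta_rot":[0,0,0],"fingers":0},{"linear":[0.0,0.19,0.0],"delta_rot":[0,0,0],"fingers":0},{"linear":[0.0,0.22,0.0],"delta_rot":[0,0,0],"fingers":0},{"linear":[0.0,0.24,0.0],"delta_rot":[0,0,0],"fingers":0},{"linear":[0.0,0.25,0.0],"delta_rot":[0,0,0],"fingers":0}]}}

```text
time: 21.0
tool_pos: [0.4842, -0.0711, 0.2206]
tool_rot: [-0.0, 0.999, -0.048, 0.001]
contact_force: [-0.8, 0.4, -0.4]
gripper_width: 0.998
```

Run:
```python
from h import *
cv2.imwrite("pics/top12.png",eyes.grab_frame("top")[:,:,::-1]);cv2.imwrite("pics/side12.png",eyes.grab_frame("side")[:,:,::-1])
crop("pics/side12.png",0,245,150,345,210,7,"pics/s12.png")
crop("pics/top12.png",0,200,170,300,290,5,"pics/t12.png")
```

```text
(no output)
```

View pics/t12.png

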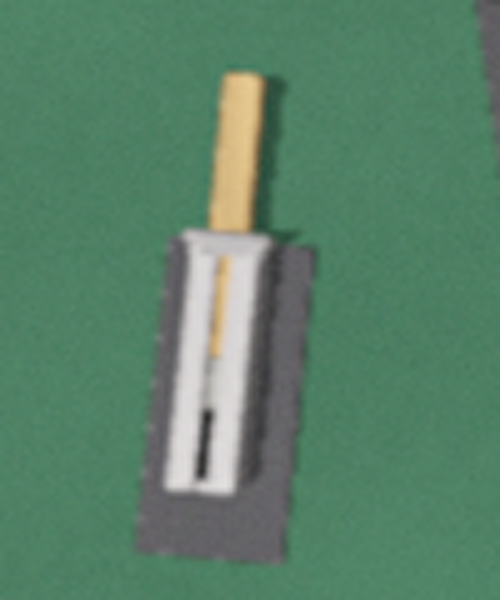

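View pics/s12.png

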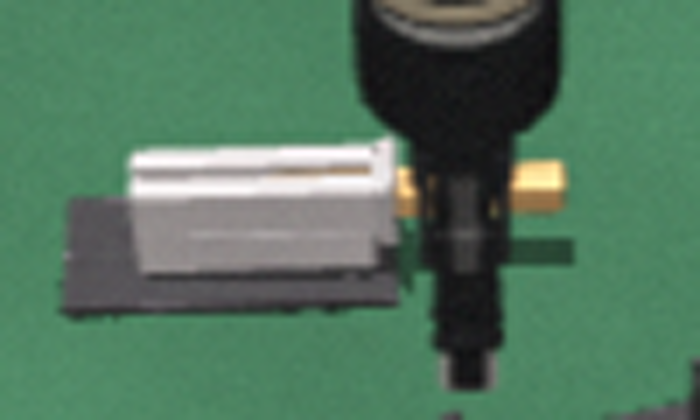

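View pics/top12.png

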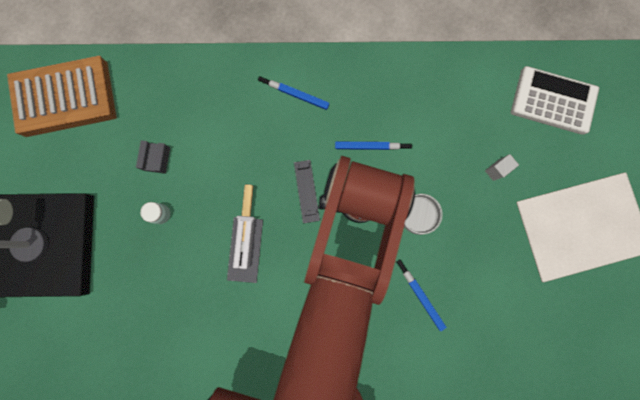

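Run:
```python
from h import *
from plant import job_done
b=onz("top",200+244.5/5-.5,170+72/5-.5,.048); f=onz("top",200+232.5/5-.5,170+228/5-.5,.048)
m=np.array([.4697,.1798,0]);c=yawax(-5.4);print("butt along",(b-m)@c,"handle yaw",np.degrees(np.arctan2(*(b-f)[[1,0]])))
t0,t1=[cv2.imread(f"pics/top{i}.png") for i in(0,12)]
for n,(x0,y0,x1,y1) in dict(jar=(138,198,175,228),vee=(132,136,174,178),gauge=(482,150,524,184),pot=(405,192,445,240)).items():
    d=cv2.phaseCorrelate(*[np.float32(cv2.cvtColor(t[y0:y1,x0:x1],6)) for t in(t0,t1)]); print(n,np.round(d[0],2))
s=state();print(s["joint_vel"].round(3),s["contact_force"].round(1),s["time"])
job_done()
```

```text
butt along 0.0916875680292786 handle yaw -4.057558264343961
jar [-0.01  0.05]
vee [0.45 0.54]
gauge [ 0.53 -0.02]
pot [-0.05 -0.21]
[ 0.035 -0.002  0.002  0.012  0.     0.014] [-0.2  0.3 -0.3] 21.1
the job is handed in; nothing more can be done
```

I took the wooden brush from its rest and dipped it tilted at 45° into the pot. I then lifted it clear, slid it bristles first into the case and let go. The job was handed in at about 21 s of the 64 s; no verdict is reported, so these are my own checks.

- **Dip and lift:** the arm readings put the bristle tip about 14 mm above the pot's underside for roughly half a second. It was then lifted to about 146 mm above the table. The force readings stayed near zero.
- **Fully home:** the push stopped at 110.7 mm past the mouth with about 5 N back. The last top view shows the butt 91.7 mm out of the mouth, against 90 mm expected. It also shows the black bristles at the closed end of the slot and the handle about 1.3° off the bore line.
- **Other things:** comparing the first and last top views, the pot, jar, vee block and gauge block moved by less than 1 pixel (about 2 mm). I did not measure the pot's tilt, but it looked upright. The gripper is open and clear of everything.
- **Disagreements:** the cameras and the arm's own readings differed by about 3–4 mm in y. I shifted the brush 3 mm before inserting it, and it went in without side force. The tip height found from the two cameras before the dip was also about 5 mm above the arm's reading, which would put the dip at 19 mm, still under the 28 mm limit.

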